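# Press the lid home on a sharps tub and open its shutter

## Task

The lid of the yellow sharps tub in the tilted stand is only started in the tub's mouth. Press it down by its rim, a few millimetres at a time and going from side to side, so that it enters square and never cocks, until its flange sits on the tub all round. When it is home, turn the shutter on the lid one click anticlockwise so that the drop hole is open, let go, and leave the other things on the bench where they are.

Things in the scene. Friction and masses are not known exactly. Their poses are not given: they have to be found in the camera images.
- tub: Round yellow sharps tub, 150 mm tall, fixed in a bent-steel stand that leans it 30 degrees from vertical. Origin: centre of its underside; z: its axis, out of the mouth; y: level. A rubber channel seal in the mouth grips the lid's skirt all round, but much harder on one side, unmarked and different at each start: pushed in the middle, the lid cocks. It stays where it has been pushed to.
- tub_mouth (a point): Centre of the tub's mouth, in the plane of its rim, about 0.19 m above the bench. Same axes as the tub: z points out of the mouth, up and towards the side to which the tub leans, more or less the robot's. Rim 152 mm outside diameter, bore 140 mm.
- lid: White round press-in lid, started in the mouth, standing about 15 mm proud. Flange: flat disc 160 mm across, 5 mm thick; below it a skirt 132 mm across, 26 mm long. Origin: centre of the flange's underside; z: the lid's axis, out of the tub. Fully home, the flange lies on the tub's rim all round and the origin is at the tub's mouth centre.
- lid_top (a point): Centre of the flange's flat top, 5 mm above the lid's origin, axes as the lid. The rim 54 to 80 mm from the axis is clear of the shutter: push there. A push on one side takes about 5 to 20 N and lowers that side; the lid rocks about where the seal holds it, so the far side may rise, at worst as much as the near side sinks. Once home the push meets a hard stop.
- shutter_grip (a point): Centre of the grip bar of the grey shutter that swivels on the lid about the lid's axis; on that axis, 22.5 mm above the flange's underside. Bar 68 mm long (this frame's x), 12 mm thick (y), 27 mm high, top 36 mm above the flange's underside. Under it a leaf up to 5 mm thick; its round end (38 mm across, centre 31 mm out along +x) covers the drop hole.
- shutter (a joint): Angle of the shutter on the lid, rad, growing anticlockwise as seen from above the lid. Click stops at 0 (drop hole covered, as at the start), 1.3 (open) and -1.3 (final lock for a full tub: not to be used). Turning to the next stop takes up to 0.2 N m; well past half-way it pulls itself into that stop.
- tube_rack: White block tube rack, a bystander, 105 x 210 x 45 mm. Origin: centre of the underside.
- plate_rack: Black plate rack, a bystander, 85 x 127 x 35 mm. Origin: centre of the underside.
- jar: Glass jar with a black cap, a bystander, 82 mm diameter, 96 mm tall. Origin: centre of the underside.
- tip_box: Blue tip box with a clear cover, a bystander, 89 x 129 x 85 mm. Origin: centre of the underside.
- marker: Marker pen, a bystander, 140 mm long, 14 mm thick, lying, long along x. Origin: centre of the underside.
- pipette: Pipette, a bystander, about 240 mm long, 30 mm high, lying, long along x. Origin: centre of the underside.
- beaker: Glass beaker, a bystander, 70 mm diameter, 90 mm tall. Origin: centre of the underside.
There are look-alikes about, which are no part of the job. Leave any brown or orange look-alike of the lid alone.

How it is judged (in metres and radians):
On the way, in this order (a step that is already met when the one before it is completed fails the run):
1. the lid is fully home: flange down on the tub all round (z of lid in the frame of tub_mouth below 0.002 m and angle between the z axis of lid and the z axis of tub_mouth, either way round below 0.022 rad and distance between lid and tub_mouth below 0.004 m), for 0.2 s.
2. the shutter stands in the open click (value of joint shutter between 1.15 and 1.42 rad), for 0.2 s.
At the end, for the whole second after the job is handed in: The lid's flange is down on the tub all round (centre within 2 mm of its seat along the axis and 4 mm in all, square within 1.25 degrees), the shutter rests in its open click (1.15 to 1.42 rad), and everything is still (all of step 1 and all of step 2 and linear speed of lid below 0.01 m/s and velocity of joint shutter below 0.05 rad/s); the robot touches nothing.
It fails at once if the lid is cocked in the mouth by more than 5.2 degrees (about 14 mm from side to side of the flange) (angle between the z axis of lid and the z axis of tub_mouth, either way round above 0.09 rad).
It fails at once if the shutter is turned to its final lock (value of joint shutter below -0.65 rad).
It fails at once if one of the other loose things (racks, jar, tip box, marker, pipette, beaker) is moved by more than 30 mm (distance of any of tube_rack, plate_rack, jar, tip_box, marker, pipette, beaker from where it was at the start of the episode above 0.03 m).
It also fails if it takes over 70 s, if anything falls off the work surface, if the arm or the gripper's body presses on something with over 40 N, if the wrist force passes 120 N, or if a joint passes its speed limit or range.

## Robot

A 6-joint arm with a two-finger parallel gripper is mounted at the origin on the work surface. World frame = base frame: x ahead of the robot, y to its left, z up, the work surface at z = 0. Lengths are in mm, angles in rad, forces in N, time in s.
With the tool pointing down it reaches from about 350 to 975 mm from the base axis. Payload 7.1 kg.
Tool frame: the origin (TCP) lies between the finger pads; the fingertips stand 14 mm ahead of it and the grasp point (between the pads) lies 5 mm behind it; z points along the fingers, y is the direction in which the jaws open and shut (so a half turn about z gives the same grasp; the last joint's range is limited). The gripper opens to 88 mm and grips with 3 to 60 N. Pads are 20 mm wide; open, the fingers measure 115 mm over their backs; the gripper's body (75 mm by 178 mm) begins 61 mm behind the grasp point.
Start: joints at [-1.35, 0.423, 1.63, -0, 1.089, -0.019], TCP at [148.462, -607.095, 236.675] pointing down, gripper open.
Joint ranges: [-3, 3], [-0.9, 2.11], [0.09, 2.58], [-1.31, 4.45], [0.11, 2.69], [-2.54, 2.54]. Speed limits (rad/s): [2.39, 2.39, 3.01, 3.14, 3.14, 3.14].

## Interface

Orientations are given as a rotation vector (axis times angle).
In Python, from workcell import get_obs, get_image, calibration, close_job, regions_of, place_of gives the robot as it stands.
- The arm moves only by the tool move_arm, never from a script. Its argument "deltas" is a list of rows, each a list of 5 numbers: the closure in counts, from 0 (fully open) to 255 (shut), then the shift along the tool's x, y, z in m, then the turn about the tool's z in rad. In form: [[grip, x, y, z, roll], ...]. A call has 1 to 5 rows; each row is the pose to reach, as a shift and turn from the pose commanded when the call began, along the tool's axes at that moment; what a row does not reach only later rows make up. A row lasts 1/12 s, in which the tool goes at most 41.7 mm and 7.16 degrees, less where a joint would pass 70% of its speed; a pose out of reach is approached as far as the arm can. A call with a gripper value outside its range is refused whole. The fingers move at their own pace and stop on an object; the grip force is fixed at half the most. Time passes only in rows, so rows that repeat a pose let the fingers close. It gives the time, the measured TCP pose, the force and the opening at its end, in the units of the state.
- get_obs(): the state, without advancing time (a new reading comes with each control period).
- get_image(name): name is "side" or "top" or "wrist"; returns the picture (480x640x3 uint8, blue, green, red); there is no depth.
- calibration(name): a dict with "intrinsics" (3x3 intrinsics, pixels), "world_to_cam" (4x4, takes a point from world to camera coordinates); the wrist camera has in their place "hand_eye" (4x4, takes a point from camera to tool coordinates, whose origin is the TCP and whose axes are the flange's). Camera axes: x right, y down, z forward; pixel columns grow to the right and rows downward; lengths in mm; the calibration is good to about 2 mm. A picture is of the moment at which its call begins: read the wrist's pose just before it. calibration takes no time and is no camera call.
- close_job(): hands the job in, once; it reports no verdict.
Trained networks look in the newest picture that a camera, given by its name, has taken for a name from the list of things; names that differ only in an ending like _2 or _b are one class to them, and where a whole thing is asked for, a point or a joint stands for the part that bears it (a point fixed in the world has none). Each returns a list of dicts, best first, with "conf" (0 to 1); they miss things now and then, are a little off and sometimes report something else, mostly with a low value. They report only what shows in the picture. A call takes as long as a camera call. They do not tell look-alikes from the thing itself.
- regions_of(camera, name): "region" (480x640 bool, what is visible of it).
- place_of(camera, name): "location" ([x, y, z] in mm, in world coordinates, good to about 4 mm: a listed point, or the origin of a listed thing).
The state is a dict: "t": time; "qpos": joint angles; "qvel": joint speeds; "joint_torque": joint torques, N m; "ee_pos": TCP position; "orientation": TCP orientation; "ft_force": force on the tool from outside, world axes, zero at the start; "moment": the same for the moment, N m; "width": finger opening in mm.
Only numpy, scipy, OpenCV 4.12 (cv2) and the standard library are available. Lean on these libraries where they do the work, as an engineer would, in place of code of your own. Each camera call takes 0.05 s, during which the arm holds its last target.

## Working session

There is one attempt and no reset: what is moved stays moved. The work goes in short steps, Python scripts to look and compute and a tool call to move; the robot and the scene stay as the last step left them, time stands still between calls to the robot, and variables do not carry over. Pictures are saved under pics/ and viewed, and the job is handed in when it is done.

Besides the shell and the picture viewer there is one more tool, called after "Call:" as name([rows], argument=value, ...), one row to a line, values as JSON. move_arm: Moves the arm, as the interface text tells. Its arguments: {"type":"object","properties":{"deltas":{"type":"array","items":{"type":"array","items":{"type":"number"}}}},"required":["deltas"]}

```bash
ls; mkdir -p pics
python3 - <<'E'
from workcell import *
import cv2,numpy as np
np.set_printoptions(precision=4,suppress=True)
print(get_obs())
for c in ["side","top","wrist"]:
    im=get_image(c); cv2.imwrite(f"pics/{c}0.png",im)
    print(c,calibration(c))
    if c!="wrist":
        for n in ["lid_top","tub_mouth","shutter_grip","lid","tub"]:
            print(n,[(np.round(d["location"],1),round(d["conf"],2)) for d in place_of(c,n)][:3])
E
```

```text
pics
{'t': 0.0, 'qpos': array([-1.35  ,  0.4238,  1.6307,  0.    ,  1.0886, -0.019 ]), 'qvel': array([ 0.0008,  0.0004, -0.0006, -0.0001,  0.    , -0.0007]), 'joint_torque': array([  0.0015, -54.4626, -27.3669,   0.0645,   0.0228,  -0.0001]), 'ee_pos': array([ 148.3575, -606.6027,  235.9211]), 'orientation': array([-3.1176, -0.3757,  0.0002]), 'ft_force': array([ 0.8093, -0.8528,  1.7606]), 'moment': array([-0.0327,  0.0068,  0.0065]), 'width': 87.7406773262696}
side {'intrinsics': array([[474.0048,   0.    , 312.414 ],
       [  0.    , 474.0048, 237.8559],
       [  0.    ,   0.    ,   1.    ]]), 'world_to_cam': array([[   0.9985,   -0.0482,    0.0246, -528.486 ],
       [  -0.0037,   -0.5147,   -0.8574,  152.7464],
       [   0.0539,    0.856 ,   -0.5141,  985.7974],
       [   0.    ,    0.    ,    0.    ,    1.    ]])}
lid_top [(array([340.5, -36.8,  29.1]), 0.96), (array([752.5, 269.8,  29.6]), 0.91), (array([ 272.5, -223.3,   30.3]), 0.82)]
tub_mouth []
shutter_grip [(array([563.6, -80.6, 226.3]), 0.88), (array([ 278.7, -220.5,   50.3]), 0.76), (array([572.1, -75.4, 210.5]), 0
[... 711 characters left out ...]
]
shutter_grip [(array([562.2, -77.7, 222.3]), 0.82), (array([ 277. , -218.4,   53.6]), 0.66), (array([753. , 267.6,  46.2]), 0.63)]
lid [(array([571.5, -73.5, 205.8]), 0.73), (array([753.2, 270.7,  24.3]), 0.62), (array([341.2, -31.8,  26.8]), 0.6)]
tub [(array([654.1, -57.2,  63.4]), 0.78), (array([ 743.1, -244.6,   -1.5]), 0.44)]
wrist {'intrinsics': array([[345.3765,   0.    , 315.3065],
       [  0.    , 345.3765, 237.9643],
       [  0.    ,   0.    ,   1.    ]]), 'hand_eye': array([[  -0.0004,   -0.965 ,   -0.2624,   72.2834],
       [   1.    ,   -0.    ,   -0.0012,   -1.0898],
       [   0.0011,   -0.2624,    0.965 , -147.6949],
       [   0.    ,    0.    ,    0.    ,    1.    ]])}
```

View pics/side0.png

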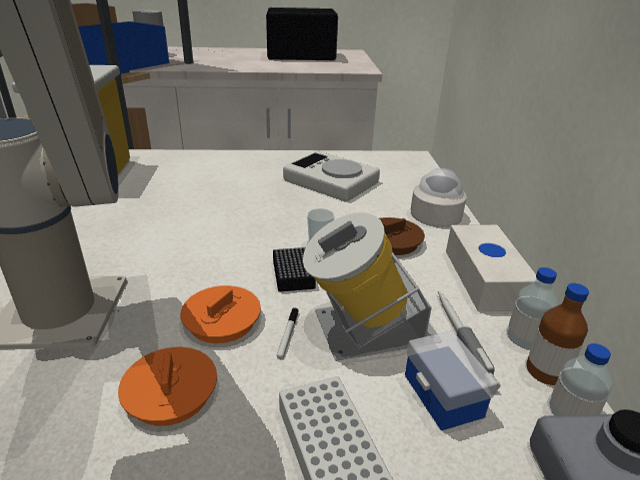

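View pics/top0.png

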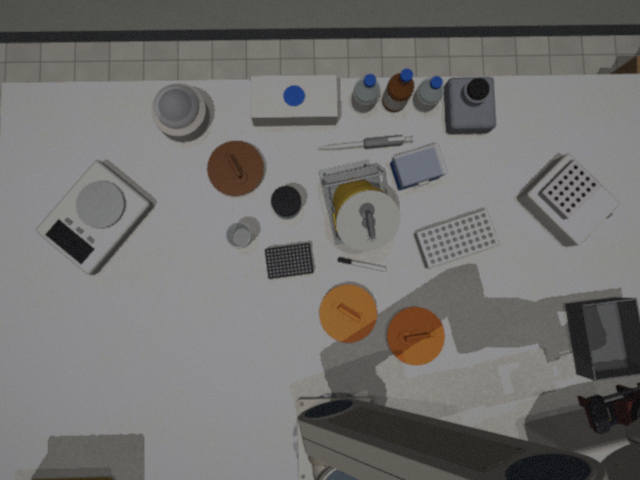

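```bash
cat > h.py <<'E'
from workcell import *
import cv2,numpy as np
from scipy.spatial.transform import Rotation as Ro
np.set_printoptions(precision=4,suppress=True)
def st():
    o=get_obs(); R=Ro.from_rotvec(o["orientation"]).as_matrix(); return o,R,np.array(o["ee_pos"])
def delta(tgt):
    o,R,p=st(); d=R.T@(np.array(tgt)-p)
    print("t %.2f p %s F %s M %s w %.1f az %.3f | delta %s"%(o["t"],p.round(1),o["ft_force"].round(1),o["moment"].round(2),o["width"],np.arctan2(R[1,0],R[0,0]),(d/1000).round(4)))
E
python3 - <<'E'
from h import *
delta([148,-607,345]); delta([500,-90,345])
E
```

```text
t 0.65 p [ 148.5 -607.1  236.7] F [-0.2  0.1  0.6] M [ 0.03 -0.01  0.01] w 88.2 az 0.240 | delta [-0.0004 -0.0002 -0.1083]
t 0.65 p [ 148.5 -607.1  236.7] F [-0.2  0.1  0.6] M [ 0.03 -0.01  0.01] w 88.2 az 0.240 | delta [ 0.4643 -0.4188 -0.1083]
```

Call:
move_arm([
  [255,0,0,-0.04,0],
  [255,0,0,-0.08,0],
  [255,0,0,-0.12,0],
  [255,0.03,-0.025,-0.12,0],
  [255,0.06,-0.05,-0.12,0],
])

```text
t: 1.07
ee_pos: [194.9, -545.8, 359.8]
orientation: [3.113, 0.37, 0.002]
ft_force: [0.9, 0.3, -0.2]
width: 57.7
```

Call:
move_arm([
  [255,0.03,-0.027,0,0],
  [255,0.06,-0.054,0,0],
  [255,0.09,-0.081,0,0],
  [255,0.12,-0.108,0,0],
  [255,0.15,-0.135,0,0],
])

```text
t: 1.48
ee_pos: [309.1, -375.8, 356.9]
orientation: [3.119, 0.375, 0.001]
ft_force: [1.0, -0.1, -0.2]
width: 24.4
```

Call:
move_arm([
  [255,0.03,-0.027,0,0],
  [255,0.06,-0.054,0,0],
  [255,0.09,-0.081,0,0],
  [255,0.12,-0.108,0,0],
  [255,0.15,-0.135,0,0],
])

```text
t: 1.9
ee_pos: [422.8, -208.9, 357.1]
orientation: [3.119, 0.376, 0.001]
ft_force: [1.0, -0.5, 0.2]
width: 0.6
```

Run:
```python
from h import *
delta([500,-90,345])
```

```text
t 1.90 p [ 422.8 -208.9  357.1] F [ 1.  -0.5  0.2] M [ 0.04 -0.05 -0.02] w 0.6 az 0.240 | delta [ 0.1032 -0.0972  0.0121]
```

Call:
move_arm([
  [255,0.03,-0.027,0,0],
  [255,0.06,-0.054,0,0],
  [255,0.09,-0.081,0,0],
  [255,0.1,-0.095,0,0],
  [255,0.1,-0.095,0,0],
])

```text
t: 2.32
ee_pos: [498.0, -91.7, 356.6]
orientation: [-3.118, -0.382, -0.001]
ft_force: [0.6, -0.4, 0.7]
width: 0.4
```

Run:
```python
from h import *
o,R,p=st();print(p,o["t"])
im=get_image("wrist"); cv2.imwrite("pics/w1.png",im); np.savez("w1.npz",R=R,p=p)
for n in ["lid","lid_top","tub_mouth","shutter_grip","tub"]:
  for c in ["wrist"]: print(c,n,[(np.round(d["location"],1),round(d["conf"],2)) for d in place_of(c,n)][:3])
```

```text
[498.013  -91.724  356.6342] 2.3167
wrist lid [(array([339. , -38. ,  27.7]), 0.85), (array([569.4, -77.6, 200.7]), 0.68)]
wrist lid_top [(array([570. , -77.3, 211.4]), 0.8), (array([338.6, -39.5,  30.6]), 0.57)]
wrist tub_mouth []
wrist shutter_grip [(array([340.2, -38. ,  48. ]), 0.88), (array([564.3, -78.7, 223.4]), 0.61)]
wrist tub []
```

View pics/w1.png

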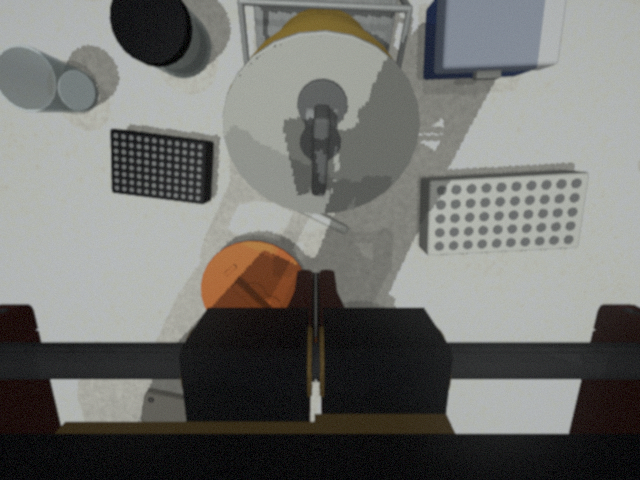

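```bash
cat > fit.py <<'E'
from h import *
from scipy.optimize import least_squares
def cams():
    o,R,p=st(); out={}
    for c in ["side","top","wrist"]:
        k=calibration(c)
        if c=="wrist":
            T=np.eye(4);T[:3,:3]=R;T[:3,3]=p; W=np.linalg.inv(T@np.array(k["hand_eye"]))
        else: W=np.array(k["world_to_cam"])
        out[c]=(np.array(k["intrinsics"]),W)
    return out
def proj(KW,P):
    K,W=KW; q=P@W[:3,:3].T+W[:3,3]; q=q@K.T; return q[:,:2]/q[:,2:]
def lidfit(guess=(570,-76,208),names=("side","top","wrist"),save=None,verbose=True):
    C=cams(); cont={}
    for c in names:
        get_image(c); best=None
        for d in regions_of(c,"lid"):
            m=d["region"].astype(np.uint8); u=proj(C[c],np.array([guess],float))[0]
            M=cv2.moments(m,True)
            if M["m00"]<200: continue
            cc=np.array([M["m10"]/M["m00"],M["m01"]/M["m00"]])
            if np.linalg.norm(cc-u)<40 and (best is None or d["conf"]>best[0]): best=(d["conf"],m)
        if best is None: print(c,"none"); continue
        ct=max(cv2.findContours(best[1],cv2.RETR_EXTERNAL,cv2.CHAIN_APPROX_NONE)[0],key=len)
        cont[c]=cv2.convexHull(ct)[:,0].astype(float); 
        full=ct[:,0].astype(float); cont[c]=full
    th=np.linspace(0,2*np.pi,180)
    def circ(x):
        n=np.array([x[3],x[4],np.sqrt(max(1e-6,1-x[3]**2-x[4]**2))])
        a=np.cross([0,1,0],n);a/=np.linalg.norm(a);b=np.cross(n,a)
        ring=80*(np.cos(th)[:,None]*a+np.sin(th)[:,None]*b)
        return np.vstack([x[:3]+ring,x[:3]-5*n+ring])
    def res(x):
        r=[]
        for c,pts in cont.items():
            q=cv2.convexHull(proj(C[c],circ(x)).astype(np.float32))
            r+=[cv2.pointPolygonTest(q,(float(a),float(b)),True)-0.5 for a,b in pts]
        return np.array(r)
    s=least_squares(res,[*guess,-.5,-.08],loss="soft_l1",f_scale=0.7)
    x=s.x; n=np.array([x[3],x[4],np.sqrt(1-x[3]**2-x[4]**2)])
    r=res(x); i=0; rm={}
    for c,pts in cont.items(): rm[c]=round(float(np.median(abs(r[i:i+len(pts)]))),2); i+=len(pts)
    print("top centre",x[:3].round(1),"n",n.round(4),"tilt deg",np.degrees(np.arccos(n[2])).round(2),"az",np.arctan2(-n[1],-n[0]).round(3),rm)
    return x,n
if __name__=="__main__":
    lidfit()
    for c in ["wrist","side","top"]: lidfit(names=(c,))
E
python3 fit.py
```

```text
top centre [571.5 -76.1 206.2] n [-0.5017 -0.0981  0.8594] tilt deg 30.75 az 0.193 {'side': 1.35, 'top': 1.77, 'wrist': 0.34}
top centre [571.8 -76.  207.8] n [-0.5049 -0.0987  0.8575] tilt deg 30.96 az 0.193 {'wrist': 0.36}
top centre [573.2 -74.8 208.6] n [-0.49   -0.105   0.8654] tilt deg 30.07 az 0.211 {'side': 0.52}
top centre [570. -76. 208.] n [-0.5    -0.08    0.8623] tilt deg 30.42 az 0.159 {'top': 1.72}
```

```bash
cat >> h.py <<'E'
az=0.192; s3,c3=0.5,np.cos(np.pi/6)
N=np.array([-s3*np.cos(az),-s3*np.sin(az),c3]); EU=np.array([c3*np.cos(az),c3*np.sin(az),s3]); EV=np.array([-np.sin(az),np.cos(az),0]); H=np.array([np.cos(az),np.sin(az),0])
C0=np.array([572.,-75.8,207.3])
def tcp(u,v,h): return C0+u*EU+v*EV+h*N-10*H+np.array([0,0,14])
def where(p=None):
    if p is None: p=st()[2]
    d=p-tcp(0,0,0); return np.array([d@EU,d@EV,d@N]).round(1)
E
python3 - <<'E'
from h import *
delta(tcp(-69,0,25)); print(where())
E
```

```text
t 3.22 p [496.7 -94.7 356.7] F [ 0.1 -0.1  0.2] M [-0.06  0.02 -0.03] w 0.4 az 0.240 | delta [-0.0046 -0.0044  0.1482]
[  9.3  -4.2 151. ]
```

Call:
move_arm([
  [255,-0.004,-0.004,0.035,0.048],
  [255,-0.004,-0.004,0.07,0.048],
  [255,-0.004,-0.004,0.105,0.048],
  [255,-0.004,-0.004,0.13,0.048],
  [255,-0.004,-0.004,0.148,0.048],
])

```text
t: 3.63
ee_pos: [490.6, -91.4, 206.2]
orientation: [-3.126, -0.301, 0.004]
ft_force: [-0.1, -0.0, -0.0]
width: 0.5
```

Run:
```python
from h import *
delta(tcp(-69,0,5)); print(where())
```

```text
t 3.63 p [490.6 -91.4 206.2] F [-0.1 -0.  -0. ] M [0.01 0.01 0.01] w 0.5 az 0.192 | delta [0.0106 0.0002 0.015 ]
[-70.7   0.2  23.3]
```

Call:
move_arm([
  [255,0.006,0,0.009,0],
  [255,0.0095,0,0.0165,0],
  [255,0.0105,0,0.0182,0],
  [255,0.011,0,0.019,0],
  [255,0.011,0,0.019,0],
])

```text
t: 4.05
ee_pos: [503.5, -89.7, 190.5]
orientation: [3.127, 0.301, 0.002]
ft_force: [-0.9, 0.6, 0.7]
width: 0.5
```

Call:
move_arm([
  [255,0.0005,0,0.0009,0],
  [255,0.001,0,0.0017,0],
  [255,0.001,0,0.0017,0],
])

```text
t: 4.3
ee_pos: [504.1, -89.7, 189.1]
orientation: [3.127, 0.301, 0.002]
ft_force: [-1.8, -0.5, 4.6]
width: 0.5
```

Run:
```python
from h import *
print(where([503.5,-89.7,190.5]),where(),st()[0]["ft_force"])
```

```text
[-67.3  -0.6   3.3] [-67.5  -0.7   1.8] [-1.8025 -0.5022  4.6493]
```

Call:
move_arm([
  [255,0.0005,0,0.0009,0],
  [255,0.001,0,0.0017,0],
  [255,0.001,0,0.0017,0],
])

```text
t: 4.55
ee_pos: [504.7, -89.7, 187.4]
orientation: [3.126, 0.301, 0.001]
ft_force: [-2.3, -1.9, 4.9]
width: 0.6
```

Run:
```python
from h import *
print(where(),st()[0]["ft_force"])
```

```text
[-67.8  -0.8  -0. ] [-2.3131 -1.8624  4.856 ]
```

Call:
move_arm([
  [255,-0.02,0,-0.036,0],
  [255,-0.008,0,-0.071,0],
  [255,0.025,0,-0.09,0],
  [255,0.06,0,-0.105,0],
  [255,0.096,0,-0.107,0],
])

```text
t: 4.97
ee_pos: [601.7, -71.2, 298.2]
orientation: [3.125, 0.299, 0.012]
ft_force: [1.2, -0.2, 0.9]
width: 0.3
```

Run:
```python
from h import *
print(where());delta(tcp(68,0,4))
```

```text
[73.1 -1.1 46.6]
t 4.97 p [601.7 -71.2 298.2] F [ 1.2 -0.2  0.9] M [-0.04  0.05  0.03] w 0.3 az 0.191 | delta [ 0.0166 -0.0012  0.0396]
```

Call:
move_arm([
  [255,0.0165,-0.001,0.02,0],
  [255,0.0165,-0.001,0.036,0],
  [255,0.0165,-0.001,0.038,0],
  [255,0.0165,-0.001,0.039,0],
  [255,0.0165,-0.001,0.039,0],
])

```text
t: 5.38
ee_pos: [614.5, -67.0, 254.8]
orientation: [3.127, 0.3, 0.0]
ft_force: [0.3, 0.0, 0.2]
width: 0.8
```

Run:
```python
from h import *
print(where(),st()[0]["ft_force"])
```

```text
[63.   0.5  2.3] [0.3339 0.0138 0.2242]
```

Call:
move_arm([
  [255,0.004,0,-0.0015,0],
  [255,0.0045,0,-0.0004,0],
  [255,0.0045,0,-0.0004,0],
])

```text
t: 5.63
ee_pos: [619.8, -66.2, 255.7]
orientation: [3.127, 0.3, 0.003]
ft_force: [-0.8, -0.4, -0.8]
width: 0.4
```

Run:
```python
from h import *
print(where(),st()[0]["ft_force"])
```

```text
[68.1  0.3  0.4] [-0.8092 -0.3534 -0.8022]
```

Call:
move_arm([
  [255,0.0005,0,0.0009,0],
  [255,0.001,0,0.0017,0],
  [255,0.001,0,0.0017,0],
])

```text
t: 5.88
ee_pos: [620.9, -65.9, 253.7]
orientation: [3.127, 0.301, 0.003]
ft_force: [-0.5, -0.1, 3.9]
width: 0.4
```

Run:
```python
from h import *
print(where(),st()[0]["ft_force"])
```

```text
[68.   0.4 -1.9] [-0.4825 -0.0573  3.9471]
```

Call:
move_arm([
  [255,0.0005,0,0.0009,0],
  [255,0.001,0,0.0017,0],
  [255,0.001,0,0.0017,0],
])

```text
t: 6.13
ee_pos: [621.9, -65.7, 251.8]
orientation: [3.127, 0.301, 0.002]
ft_force: [1.7, 0.6, 4.5]
width: 0.5
```

```bash
python3 - <<'E'
from h import *
print(where(),st()[0]["ft_force"],st()[0]["moment"])
E
python3 - <<'E'
from fit import *
o=get_obs()
for c in ("side",("side","top")): lidfit(names=(c,) if isinstance(c,str) else c)
cv2.imwrite("pics/s2.png",get_image("side")[180:380,260:480].repeat(3,0).repeat(3,1))
E
```

```text
[68.   0.4 -4. ] [1.7053 0.5525 4.4755] [-0.0504 -0.2031  0.0109]
top centre [575.  -76.2 206.9] n [-0.4763 -0.1023  0.8733] tilt deg 29.15 az 0.212 {'side': 0.58}
top centre [573.2 -77.6 206.6] n [-0.4402 -0.0888  0.8935] tilt deg 26.68 az 0.199 {'side': 0.83, 'top': 12.86}
```

View pics/s2.png

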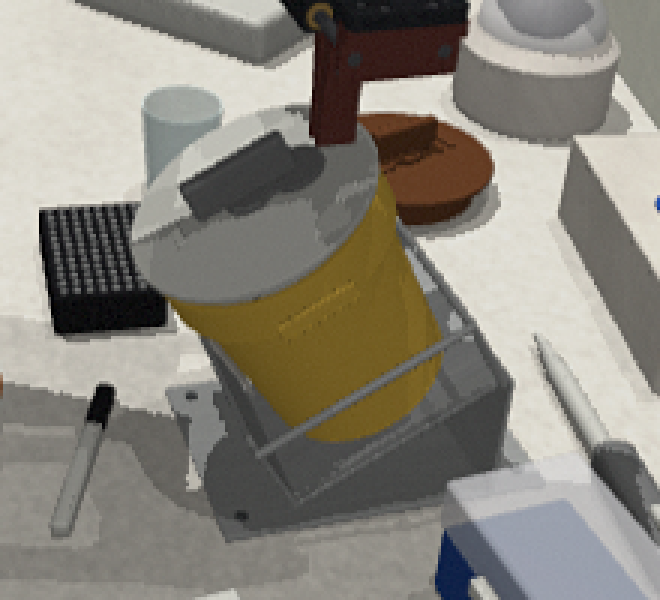

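Call:
move_arm([
  [255,-0.006,-0.008,-0.0104,0],
  [255,-0.03,-0.036,0.003,0],
  [255,-0.056,-0.062,0.018,0],
  [255,-0.063,-0.068,0.026,0],
  [255,-0.063,-0.068,0.027,0],
])

```text
t: 6.9
ee_pos: [542.2, -9.4, 222.6]
orientation: [-3.126, -0.304, 0.009]
ft_force: [0.4, -1.8, -1.0]
width: 0.3
```

Run:
```python
from h import *
print(where(),st()[0]["ft_force"],st()[0]["moment"])
```

```text
[-5.1 70.9  4.4] [ 0.4424 -1.8488 -0.9926] [-0.0361 -0.0031 -0.0041]
```

Call:
move_arm([
  [255,0.0005,0,0.0009,0],
  [255,0.001,0,0.0017,0],
  [255,0.001,0,0.0017,0],
])

```text
t: 7.15
ee_pos: [549.0, -11.2, 223.2]
orientation: [3.127, 0.3, 0.003]
ft_force: [0.4, -1.0, 0.6]
width: 0.4
```

Run:
```python
from h import *
print(where(),st()[0]["ft_force"],st()[0]["moment"])
```

```text
[ 0.7 67.8  1.8] [ 0.4228 -1.0189  0.5803] [-0.0412  0.0246  0.0294]
```

Call:
move_arm([
  [255,0.0005,0,0.0009,0],
  [255,0.001,0,0.0017,0],
  [255,0.001,0,0.0017,0],
])

```text
t: 7.4
ee_pos: [549.4, -10.9, 221.3]
orientation: [3.127, 0.3, 0.002]
ft_force: [0.2, -0.7, 2.9]
width: 0.7
```

Call:
move_arm([
  [255,0.0005,0,0.0009,0],
  [255,0.001,0,0.0017,0],
  [255,0.001,0,0.0017,0],
])

```text
t: 7.65
ee_pos: [550.3, -10.5, 219.8]
orientation: [3.127, 0.3, 0.003]
ft_force: [0.7, -0.2, 3.5]
width: 0.6
```

Run:
```python
from h import *
print(where(),st()[0]["ft_force"],st()[0]["moment"])
```

```text
[ 0.2 68.3 -1.9] [ 0.6609 -0.1773  3.5476] [-0.0042 -0.068  -0.0449]
```

Call:
move_arm([
  [255,-0.018,0.01,-0.034,0],
  [255,-0.023,0.05,-0.039,0],
  [255,-0.023,0.09,-0.039,0],
  [255,-0.015,0.125,-0.025,0],
  [255,-0.004,0.136,-0.007,0],
])

```text
t: 8.07
ee_pos: [573.0, -149.0, 227.7]
orientation: [3.125, 0.296, 0.007]
ft_force: [0.4, 0.3, 0.3]
width: 0.4
```

Call:
move_arm([
  [255,0.0005,0,0.0009,0],
  [255,0.001,0,0.0017,0],
  [255,0.001,0,0.0017,0],
])

```text
t: 8.32
ee_pos: [571.8, -143.7, 224.2]
orientation: [-3.126, -0.301, 0.002]
ft_force: [0.4, 0.3, 0.4]
width: 0.6
```

Run:
```python
from h import *
print(where(),st()[0]["ft_force"],st()[0]["moment"])
```

```text
[ -1.3 -66.6   4.1] [0.3744 0.2978 0.4389] [-0.0371 -0.0139 -0.0692]
```

Call:
move_arm([
  [255,0.001,0,0.0017,0],
  [255,0.0015,0,0.0026,0],
  [255,0.0015,0,0.0026,0],
])

```text
t: 8.57
ee_pos: [573.9, -143.3, 222.4]
orientation: [3.127, 0.303, 0.001]
ft_force: [-0.9, 0.5, -0.2]
width: 0.2
```

Call:
move_arm([
  [255,0.0005,0,0.0009,0],
  [255,0.001,0,0.0017,0],
  [255,0.001,0,0.0017,0],
])

```text
t: 8.82
ee_pos: [574.9, -143.7, 220.3]
orientation: [3.127, 0.301, 0.0]
ft_force: [0.0, 0.1, 0.5]
width: 0.6
```

Run:
```python
from h import *
print(where(),st()[0]["ft_force"],st()[0]["moment"])
```

```text
[ -0.6 -67.2  -0.8] [0.0035 0.0981 0.4556] [-0.0022 -0.0211  0.046 ]
```

Call:
move_arm([
  [255,0.0005,0,0.0009,0],
  [255,0.001,0,0.0017,0],
  [255,0.001,0,0.0017,0],
])

```text
t: 9.07
ee_pos: [575.9, -143.7, 218.4]
orientation: [-3.127, -0.301, 0.0]
ft_force: [-0.4, -0.2, 1.0]
width: 0.8
```

Run:
```python
from h import *
print(where(),st()[0]["ft_force"],st()[0]["moment"])
```

```text
[ -0.7 -67.4  -2.9] [-0.4278 -0.1773  1.0476] [-0.0253  0.0477 -0.0235]
```

Call:
move_arm([
  [255,0.0005,0,0.0009,0],
  [255,0.001,0,0.0017,0],
  [255,0.001,0,0.0017,0],
])

```text
t: 9.32
ee_pos: [577.0, -143.7, 216.9]
orientation: [3.127, 0.301, 0.0]
ft_force: [-0.4, -0.4, 2.6]
width: 0.7
```

Run:
```python
from h import *
print(where(),st()[0]["ft_force"],st()[0]["moment"])
```

```text
[ -0.5 -67.6  -4.8] [-0.4312 -0.4486  2.6301] [-0.0805  0.1095  0.0358]
```

Run:
```python
import cv2
t=cv2.imread("pics/top0.png")[140:270,300:430]; cv2.imwrite("pics/topc.png",cv2.resize(t,None,fx=4.5,fy=4.5,interpolation=cv2.INTER_CUBIC))
t=cv2.imread("pics/side0.png")[200:370,290:450]; cv2.imwrite("pics/sidec.png",cv2.resize(t,None,fx=3.5,fy=3.5,interpolation=cv2.INTER_CUBIC))
```

```text
(no output)
```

View pics/topc.png

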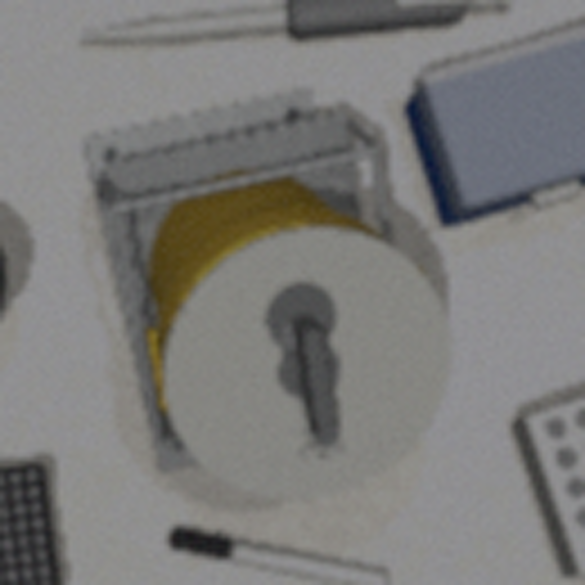

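View pics/sidec.png

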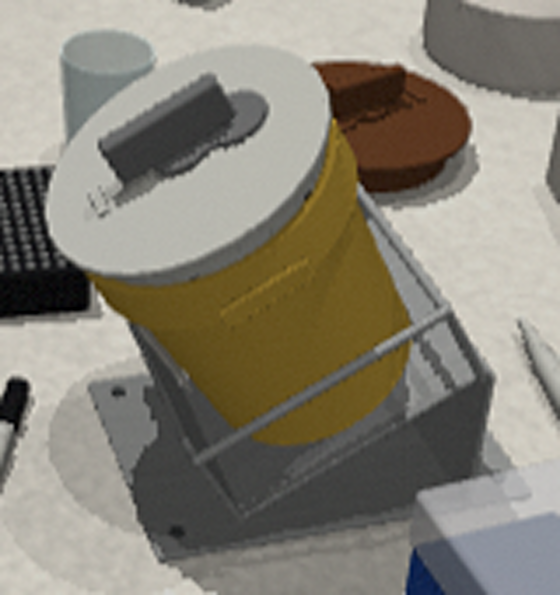

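Call:
move_arm([
  [255,-0.018,-0.01,-0.034,0],
  [255,-0.023,-0.05,-0.039,0],
  [255,-0.023,-0.09,-0.039,0],
  [255,-0.015,-0.125,-0.025,0],
  [255,-0.004,-0.135,-0.007,0],
])

```text
t: 9.73
ee_pos: [546.6, -8.4, 224.9]
orientation: [-3.126, -0.303, -0.004]
ft_force: [0.6, -0.5, 0.1]
width: 0.2
```

Call:
move_arm([
  [255,0.0005,0,0.0009,0],
  [255,0.001,0,0.0017,0],
  [255,0.001,0,0.0017,0],
])

```text
t: 9.98
ee_pos: [548.2, -12.1, 222.1]
orientation: [3.127, 0.301, -0.001]
ft_force: [-0.6, 0.3, 0.7]
width: 0.4
```

Run:
```python
from h import *
print(where(),st()[0]["ft_force"],st()[0]["moment"])
```

```text
[-0.6 67.1  1.2] [-0.6473  0.3133  0.7175] [-0.0069  0.0542  0.0024]
```

Not yet touching; press here (the suspected hard side) from about -1.5 to -6.

Call:
move_arm([
  [255,0.0005,0,0.0009,0],
  [255,0.001,0,0.0017,0],
  [255,0.001,0,0.0017,0],
])

```text
t: 10.23
ee_pos: [549.4, -12.3, 220.7]
orientation: [3.127, 0.299, 0.001]
ft_force: [0.0, -0.7, -1.1]
width: 0.1
```

Call:
move_arm([
  [255,0.0005,0,0.0009,0],
  [255,0.001,0,0.0017,0],
  [255,0.001,0,0.0017,0],
])

```text
t: 10.48
ee_pos: [550.3, -11.6, 219.0]
orientation: [3.127, 0.3, 0.001]
ft_force: [-1.5, -0.9, 3.7]
width: 0.7
```

Call:
move_arm([
  [255,0.0005,0,0.0009,0],
  [255,0.001,0,0.0017,0],
  [255,0.001,0,0.0017,0],
])

```text
t: 10.73
ee_pos: [551.4, -11.1, 217.2]
orientation: [3.127, 0.301, 0.001]
ft_force: [-0.1, -1.4, 3.4]
width: 0.3
```

Call:
move_arm([
  [255,0.0005,0,0.0009,0],
  [255,0.001,0,0.0017,0],
  [255,0.001,0,0.0017,0],
])

```text
t: 10.98
ee_pos: [552.4, -10.6, 215.5]
orientation: [-3.127, -0.301, -0.001]
ft_force: [-0.5, 0.3, 4.0]
width: 0.6
```

Run:
```python
from h import *
print(where(),st()[0]["ft_force"],st()[0]["moment"])
from fit import *
lidfit(names=("side",))
```

```text
[-0.1 67.7 -6.6] [-0.5356  0.2765  3.979 ] [-0.0069 -0.0143  0.0051]
top centre [578.7 -81.1 207.6] n [-0.4415 -0.0561  0.8955] tilt deg 26.43 az 0.126 {'side': 0.71}
```

Run:
```python
from h import *
delta([498,-93,350])
```

```text
t 11.08 p [552.4 -10.6 215.4] F [0.2 0.6 3. ] M [ 0.08 -0.04  0.04] w 0.6 az 0.192 | delta [-0.069   0.0705 -0.1346]
```

Call:
move_arm([
  [255,-0.016,0,-0.036,0],
  [255,-0.03,0.016,-0.07,0],
  [255,-0.044,0.034,-0.1,0],
  [255,-0.058,0.055,-0.125,0],
  [255,-0.069,0.07,-0.134,0],
])

```text
t: 11.5
ee_pos: [498.3, -94.0, 352.9]
orientation: [3.125, 0.301, 0.008]
ft_force: [0.0, -0.1, 0.4]
width: 0.5
```

Call:
move_arm([
  [255,0,0,0,0],
])

```text
t: 11.58
ee_pos: [497.7, -95.0, 351.8]
orientation: [3.125, 0.297, 0.006]
ft_force: [-0.7, 0.3, 0.1]
width: 0.6
```

Run:
```python
from fit import *
delta([498,-93,350])
for k in range(2):
  lidfit(names=("wrist",)); 
for k in range(2): lidfit(names=("side",))
lidfit(names=("side","wrist"))
```

```text
t 11.58 p [497.7 -95.  351.8] F [-0.7  0.3  0.1] M [-0.04 -0.02  0.05] w 0.6 az 0.190 | delta [ 0.0007 -0.0019  0.0018]
top centre [575.2 -75.3 205.8] n [-0.5027 -0.0957  0.8591] tilt deg 30.78 az 0.188 {'wrist': 0.94}
top centre [575.5 -75.6 204.6] n [-0.4915 -0.0921  0.866 ] tilt deg 30.0 az 0.185 {'wrist': 0.84}
top centre [575.4 -81.9 208.2] n [-0.4573 -0.0602  0.8873] tilt deg 27.46 az 0.131 {'side': 0.37}
top centre [576.1 -80.6 207.3] n [-0.4651 -0.0758  0.882 ] tilt deg 28.12 az 0.162 {'side': 0.47}
top centre [575.8 -74.4 202.7] n [-0.4645 -0.0608  0.8835] tilt deg 27.94 az 0.13 {'side': 0.64, 'wrist': 0.5}
```

Run:
```python
from fit import *
delta(tcp(-69,0,5))
```

```text
t 12.18 p [497.7 -92.4 349. ] F [-0.5  0.  -0.6] M [0.03 0.03 0.04] w 0.6 az 0.192 | delta [ 0.0039 -0.0021  0.1578]
```

Call:
move_arm([
  [255,0,-0.002,0.04,0],
  [255,0,-0.002,0.08,0],
  [255,0,-0.002,0.12,0],
  [255,0.003,-0.002,0.15,0],
  [255,0.004,-0.002,0.158,0],
])

```text
t: 12.6
ee_pos: [498.5, -89.3, 186.9]
orientation: [-3.125, -0.301, 0.011]
ft_force: [-0.2, 0.0, -0.3]
width: 0.2
```

Call:
move_arm([
  [255,0,0,0,0],
  [255,0.0005,0,0.0009,0],
  [255,0.0005,0,0.0009,0],
])

```text
t: 12.85
ee_pos: [503.2, -90.1, 192.2]
orientation: [3.126, 0.301, 0.005]
ft_force: [-0.0, 1.4, -0.1]
width: 0.6
```

Run:
```python
from h import *
print(where(),st()[0]["ft_force"],st()[0]["moment"])
```

```text
[-66.8  -1.    5. ] [-0.0103  1.3598 -0.0585] [-0.0179 -0.0035  0.0246]
```

Call:
move_arm([
  [255,0.0005,0,0.0009,0],
  [255,0.001,0,0.0017,0],
  [255,0.001,0,0.0017,0],
])

```text
t: 13.1
ee_pos: [503.3, -89.8, 189.7]
orientation: [3.127, 0.301, 0.003]
ft_force: [-0.6, -0.1, 0.5]
width: 0.3
```

Call:
move_arm([
  [255,0.0005,0,0.0009,0],
  [255,0.001,0,0.0017,0],
  [255,0.001,0,0.0017,0],
])

```text
t: 13.35
ee_pos: [503.9, -89.5, 187.1]
orientation: [3.127, 0.301, 0.001]
ft_force: [0.6, 0.1, 1.1]
width: 0.6
```

Run:
```python
from h import *
print(where(),st()[0]["ft_force"],st()[0]["moment"])
```

```text
[-68.6  -0.5   0.1] [0.5922 0.0699 1.0857] [-0.0377 -0.0781  0.0161]
```

Call:
move_arm([
  [255,0.0005,0,0.0009,0],
  [255,0.001,0,0.0017,0],
  [255,0.0015,0,0.0026,0],
  [255,0.0015,0,0.0026,0],
])

```text
t: 13.68
ee_pos: [505.0, -89.5, 184.7]
orientation: [3.127, 0.301, -0.001]
ft_force: [-2.4, -1.0, 3.6]
width: 0.6
```

Call:
move_arm([
  [255,0.0005,0,0.0009,0],
  [255,0.001,0,0.0017,0],
  [255,0.001,0,0.0017,0],
])

```text
t: 13.93
ee_pos: [505.7, -89.3, 182.9]
orientation: [3.127, 0.301, -0.002]
ft_force: [-3.2, -0.7, 4.1]
width: 0.6
```

Run:
```python
from h import *
print(where(),st()[0]["ft_force"],st()[0]["moment"])
```

```text
[-69.1  -0.6  -4.4] [-3.2375 -0.7218  4.0669] [-0.3352  0.4608 -0.0442]
```

Call:
move_arm([
  [255,-0.02,0,-0.038,0],
  [255,-0.008,0,-0.075,0],
  [255,0.025,0,-0.098,0],
  [255,0.062,0,-0.11,0],
  [255,0.1,0,-0.11,0],
])

```text
t: 14.35
ee_pos: [607.0, -70.0, 296.9]
orientation: [3.126, 0.3, 0.01]
ft_force: [-0.0, -0.4, 1.0]
width: 0.1
```

Call:
move_arm([
  [255,0.014,0,0.012,0],
  [255,0.015,0,0.024,0],
  [255,0.015,0,0.032,0],
  [255,0.0155,0,0.0345,0],
  [255,0.0155,0,0.0345,0],
])

```text
t: 14.77
ee_pos: [617.5, -67.2, 256.6]
orientation: [-3.126, -0.3, 0.006]
ft_force: [0.4, 0.5, 0.6]
width: 0.4
```

Run:
```python
from h import *
print(where(),st()[0]["ft_force"],st()[0]["moment"])
```

```text
[66.5 -0.2  2.4] [0.3584 0.4748 0.6297] [ 0.0096 -0.0333 -0.0052]
```

Call:
move_arm([
  [255,0.001,0,0.0009,0],
  [255,0.002,0,0.0017,0],
  [255,0.002,0,0.0017,0],
])

```text
t: 15.02
ee_pos: [621.5, -66.8, 257.1]
orientation: [3.127, 0.3, 0.002]
ft_force: [-0.5, 0.1, 0.4]
width: 0.5
```

Call:
move_arm([
  [255,0.0005,0,0.0009,0],
  [255,0.001,0,0.0017,0],
  [255,0.001,0,0.0017,0],
])

```text
t: 15.27
ee_pos: [622.5, -66.4, 254.9]
orientation: [3.127, 0.301, 0.0]
ft_force: [-0.2, -0.1, 0.3]
width: 0.5
```

Run:
```python
from h import *
print(where(),st()[0]["ft_force"],st()[0]["moment"])
```

```text
[69.9 -0.4 -1.6] [-0.2117 -0.1441  0.2832] [ 0.0264 -0.0372 -0.0031]
```

Call:
move_arm([
  [255,0.0005,0,0.0009,0],
  [255,0.001,0,0.0017,0],
  [255,0.001,0,0.0017,0],
])

```text
t: 15.52
ee_pos: [623.4, -66.2, 252.9]
orientation: [-3.127, -0.301, 0.0]
ft_force: [-0.5, 0.3, -0.3]
width: 0.7
```

Call:
move_arm([
  [255,0.0005,0,0.0009,0],
  [255,0.001,0,0.0017,0],
  [255,0.001,0,0.0017,0],
])

```text
t: 15.77
ee_pos: [624.4, -66.0, 251.1]
orientation: [-3.127, -0.301, 0.0]
ft_force: [-0.1, -0.1, 0.0]
width: 0.7
```

Run:
```python
from h import *
print(where(),st()[0]["ft_force"],st()[0]["moment"])
```

```text
[69.7 -0.4 -5.8] [-0.0889 -0.1133  0.0377] [-0.0111 -0.0287  0.0917]
```

Call:
move_arm([
  [255,0.0005,0,0.0009,0],
  [255,0.001,0,0.0017,0],
  [255,0.001,0,0.0017,0],
])

```text
t: 16.02
ee_pos: [625.4, -65.8, 249.5]
orientation: [-3.127, -0.301, 0.0]
ft_force: [-0.4, 0.4, 0.3]
width: 0.3
```

Run:
```python
from h import *
print(where(),st()[0]["ft_force"],st()[0]["moment"])
```

```text
[69.8 -0.4 -7.8] [-0.4102  0.4017  0.3248] [-0.0026  0.0186  0.0202]
```

Call:
move_arm([
  [255,0.0005,0,0.0009,0],
  [255,0.001,0,0.0017,0],
  [255,0.001,0,0.0017,0],
])

```text
t: 16.27
ee_pos: [626.4, -65.7, 248.1]
orientation: [3.127, 0.301, -0.0]
ft_force: [-2.3, -0.5, 1.5]
width: 0.6
```

Run:
```python
from h import *
print(where(),st()[0]["ft_force"],st()[0]["moment"])
```

```text
[70.  -0.5 -9.5] [-2.2766 -0.4832  1.4957] [-0.0644  0.2342  0.063 ]
```

Call:
move_arm([
  [255,-0.008,-0.008,-0.0134,0],
  [255,-0.032,-0.036,0.0,0],
  [255,-0.056,-0.058,0.016,0],
  [255,-0.063,-0.067,0.026,0],
  [255,-0.064,-0.068,0.0275,0],
])

```text
t: 16.68
ee_pos: [547.4, -9.8, 218.7]
orientation: [-3.126, -0.303, 0.007]
ft_force: [0.3, -0.2, 0.2]
width: 0.4
```

Call:
move_arm([
  [255,0,0,0,0],
  [255,0.0005,0,0.0009,0],
  [255,0.0005,0,0.0009,0],
])

```text
t: 16.93
ee_pos: [552.8, -11.6, 220.3]
orientation: [3.127, 0.3, 0.003]
ft_force: [-0.4, -0.1, -0.5]
width: 0.5
```

Run:
```python
from h import *
print(where(),st()[0]["ft_force"],st()[0]["moment"])
```

```text
[ 2.5 66.7 -2.5] [-0.4267 -0.0549 -0.5015] [-0.0262 -0.0069  0.0367]
```

Call:
move_arm([
  [255,0.0005,0,0.0009,0],
  [255,0.001,0,0.0017,0],
  [255,0.001,0,0.0017,0],
])

```text
t: 17.18
ee_pos: [552.6, -11.2, 217.9]
orientation: [3.127, 0.3, 0.001]
ft_force: [-0.3, -0.0, 0.4]
width: 0.7
```

Run:
```python
from h import *
print(where(),st()[0]["ft_force"],st()[0]["moment"])
```

```text
[ 1.2 67.1 -4.6] [-0.3134 -0.0264  0.3543] [-0.0151 -0.011   0.0263]
```

Call:
move_arm([
  [255,0.0005,0,0.0009,0],
  [255,0.001,0,0.0017,0],
  [255,0.001,0,0.0017,0],
])

```text
t: 17.43
ee_pos: [553.1, -10.7, 216.0]
orientation: [-3.127, -0.301, 0.0]
ft_force: [0.4, 0.1, 0.2]
width: 0.3
```

Call:
move_arm([
  [255,0.0005,0,0.0009,0],
  [255,0.001,0,0.0017,0],
  [255,0.001,0,0.0017,0],
])

```text
t: 17.68
ee_pos: [554.0, -10.4, 214.6]
orientation: [-3.127, -0.301, 0.0]
ft_force: [-2.0, -0.4, 2.9]
width: 0.8
```

Run:
```python
from h import *
print(where(),st()[0]["ft_force"],st()[0]["moment"])
```

```text
[ 0.8 67.6 -8.2] [-2.0029 -0.4177  2.8734] [ 0.059   0.2185 -0.0224]
```

Call:
move_arm([
  [255,-0.018,0.01,-0.034,0],
  [255,-0.025,0.05,-0.043,0],
  [255,-0.025,0.09,-0.043,0],
  [255,-0.015,0.125,-0.027,0],
  [255,-0.004,0.136,-0.008,0],
])

```text
t: 18.1
ee_pos: [578.1, -149.2, 224.2]
orientation: [3.124, 0.296, 0.009]
ft_force: [0.1, 0.4, 0.2]
width: 0.3
```

Call:
move_arm([
  [255,0,0,0,0],
  [255,0.001,0,0.0017,0],
  [255,0.001,0,0.0017,0],
])

```text
t: 18.35
ee_pos: [576.6, -143.8, 220.6]
orientation: [-3.126, -0.301, 0.002]
ft_force: [-0.2, -0.7, 0.1]
width: 0.4
```

Run:
```python
from h import *
print(where(),st()[0]["ft_force"],st()[0]["moment"])
```

```text
[  0.9 -67.6  -1.4] [-0.2247 -0.7014  0.081 ] [ 0.0292 -0.0019 -0.0252]
```

Call:
move_arm([
  [255,0.0005,0,0.0009,0],
  [255,0.001,0,0.0017,0],
  [255,0.001,0,0.0017,0],
])

```text
t: 18.6
ee_pos: [578.1, -143.5, 219.7]
orientation: [3.127, 0.303, 0.001]
ft_force: [-0.5, 0.1, 0.9]
width: 0.7
```

Run:
```python
from h import *
print(where(),st()[0]["ft_force"],st()[0]["moment"])
```

```text
[  1.9 -67.7  -2.9] [-0.5057  0.0811  0.9074] [ 0.0648  0.0777 -0.0048]
```

Call:
move_arm([
  [255,0.0005,0,0.0009,0],
  [255,0.001,0,0.0017,0],
  [255,0.001,0,0.0017,0],
])

```text
t: 18.85
ee_pos: [579.0, -143.9, 217.5]
orientation: [3.127, 0.301, 0.0]
ft_force: [-0.1, 0.0, -0.3]
width: 0.8
```

Call:
move_arm([
  [255,0.0005,0,0.0009,0],
  [255,0.001,0,0.0017,0],
  [255,0.001,0,0.0017,0],
])

```text
t: 19.1
ee_pos: [579.9, -144.0, 215.8]
orientation: [3.127, 0.301, -0.0]
ft_force: [-1.6, 0.1, 2.8]
width: 0.3
```

Run:
```python
from h import *
print(where(),st()[0]["ft_force"],st()[0]["moment"])
```

```text
[  1.4 -68.5  -7.2] [-1.6199  0.0562  2.8079] [0.0392 0.2373 0.0092]
```

Call:
move_arm([
  [255,-0.008,0,-0.014,0],
  [255,-0.038,-0.015,0.002,0],
  [255,-0.062,-0.035,0.015,0],
  [255,-0.065,-0.06,0.024,0],
  [255,-0.065,-0.068,0.028,0],
])

```text
t: 19.52
ee_pos: [500.1, -87.8, 186.3]
orientation: [-3.126, -0.3, 0.005]
ft_force: [-0.6, 0.1, -0.8]
width: 0.1
```

Call:
move_arm([
  [255,0,0,0,0],
  [255,0.0005,0,0.0009,0],
  [255,0.0005,0,0.0009,0],
])

```text
t: 19.77
ee_pos: [505.3, -90.2, 187.3]
orientation: [3.126, 0.301, 0.003]
ft_force: [-0.1, -0.1, 0.5]
width: 0.4
```

Run:
```python
from h import *
print(where(),st()[0]["ft_force"],st()[0]["moment"])
```

```text
[-67.4  -1.4  -0.3] [-0.1119 -0.1259  0.4551] [0.0183 0.004  0.001 ]
```

Call:
move_arm([
  [255,0.0005,0,0.0009,0],
  [255,0.001,0,0.0017,0],
  [255,0.001,0,0.0017,0],
])

```text
t: 20.02
ee_pos: [505.2, -89.8, 185.1]
orientation: [3.127, 0.3, 0.001]
ft_force: [-1.1, 0.3, 0.3]
width: 0.7
```

Run:
```python
from h import *
print(where(),st()[0]["ft_force"],st()[0]["moment"])
```

```text
[-68.5  -1.   -2.2] [-1.0618  0.2705  0.3244] [-0.0072 -0.0646  0.015 ]
```

Press the low side on, in 2 mm steps to about -8.

Call:
move_arm([
  [255,0.0005,0,0.0009,0],
  [255,0.001,0,0.0017,0],
  [255,0.001,0,0.0017,0],
])

```text
t: 20.27
ee_pos: [505.7, -89.2, 183.2]
orientation: [3.127, 0.301, -0.0]
ft_force: [0.3, -0.3, -0.4]
width: 0.3
```

Call:
move_arm([
  [255,0.0005,0,0.0009,0],
  [255,0.001,0,0.0017,0],
  [255,0.001,0,0.0017,0],
])

```text
t: 20.52
ee_pos: [506.4, -89.1, 181.9]
orientation: [3.127, 0.301, -0.001]
ft_force: [-2.0, -1.2, 3.8]
width: 0.6
```

Call:
move_arm([
  [255,0.0005,0,0.0009,0],
  [255,0.001,0,0.0017,0],
  [255,0.001,0,0.0017,0],
])

```text
t: 20.77
ee_pos: [507.1, -89.0, 180.2]
orientation: [3.127, 0.301, -0.002]
ft_force: [-2.3, -1.5, 4.1]
width: 0.4
```

Run:
```python
from h import *
print(where(),st()[0]["ft_force"],st()[0]["moment"])
```

```text
[-69.2  -0.5  -7.5] [-2.2886 -1.4614  4.0596] [-0.3316  0.4843  0.0124]
```

Call:
move_arm([
  [255,-0.02,0,-0.038,0],
  [255,-0.008,0,-0.075,0],
  [255,0.025,0,-0.098,0],
  [255,0.062,0,-0.11,0],
  [255,0.1,0,-0.11,0],
])

```text
t: 21.18
ee_pos: [608.7, -69.7, 294.3]
orientation: [3.126, 0.3, 0.011]
ft_force: [0.6, -1.2, 0.4]
width: 0.7
```

Call:
move_arm([
  [255,0.014,0,0.014,0],
  [255,0.016,0,0.027,0],
  [255,0.017,0,0.035,0],
  [255,0.018,0,0.039,0],
  [255,0.018,0,0.039,0],
])

```text
t: 21.6
ee_pos: [621.6, -66.3, 249.2]
orientation: [-3.126, -0.3, 0.006]
ft_force: [1.4, -0.2, -0.1]
width: 0.6
```

Call:
move_arm([
  [255,0.0005,0,0.0009,0],
  [255,0.001,0,0.0017,0],
  [255,0.001,0,0.0017,0],
])

```text
t: 21.85
ee_pos: [624.4, -66.3, 249.9]
orientation: [3.127, 0.3, 0.002]
ft_force: [0.6, -0.4, -0.3]
width: 0.6
```

Run:
```python
from h import *
print(where(),st()[0]["ft_force"],st()[0]["moment"])
```

```text
[69.1 -0.6 -6.8] [ 0.5551 -0.3728 -0.3493] [-0.0219  0.0145  0.0184]
```

Call:
move_arm([
  [255,0.0005,0,0.0009,0],
  [255,0.001,0,0.0017,0],
  [255,0.001,0,0.0017,0],
])

```text
t: 22.1
ee_pos: [625.5, -65.9, 247.7]
orientation: [3.127, 0.301, 0.001]
ft_force: [1.2, -0.6, 0.3]
width: 0.2
```

Call:
move_arm([
  [255,0.0005,0,0.0009,0],
  [255,0.001,0,0.0017,0],
  [255,0.001,0,0.0017,0],
])

```text
t: 22.35
ee_pos: [626.5, -65.7, 246.1]
orientation: [3.127, 0.301, 0.0]
ft_force: [-1.0, -0.4, 2.8]
width: 0.6
```

Run:
```python
from h import *
print(where(),st()[0]["ft_force"],st()[0]["moment"])
```

```text
[ 69.   -0.5 -11.3] [-0.9819 -0.4346  2.8024] [-0.0558  0.1576  0.0146]
```

Call:
move_arm([
  [255,-0.008,-0.008,-0.0134,0],
  [255,-0.032,-0.036,0.0,0],
  [255,-0.056,-0.058,0.016,0],
  [255,-0.063,-0.067,0.026,0],
  [255,-0.064,-0.068,0.0285,0],
])

```text
t: 22.77
ee_pos: [547.5, -9.8, 215.7]
orientation: [-3.126, -0.303, 0.006]
ft_force: [0.2, -0.3, -0.0]
width: 0.3
```

Call:
move_arm([
  [255,0,0,0,0],
  [255,0.0005,0,0.0009,0],
  [255,0.001,0,0.0017,0],
  [255,0.001,0,0.0017,0],
])

```text
t: 23.1
ee_pos: [552.9, -11.5, 216.1]
orientation: [3.127, 0.3, 0.002]
ft_force: [-0.2, 0.1, 0.0]
width: 0.2
```

Run:
```python
from h import *
print(where(),st()[0]["ft_force"],st()[0]["moment"])
```

```text
[ 0.5 66.8 -6.3] [-0.2105  0.1014  0.043 ] [ 0.0041 -0.0009 -0.0039]
```

Call:
move_arm([
  [255,0.0005,0,0.0009,0],
  [255,0.001,0,0.0017,0],
  [255,0.001,0,0.0017,0],
])

```text
t: 23.35
ee_pos: [552.9, -10.9, 213.9]
orientation: [3.127, 0.3, 0.0]
ft_force: [-0.3, -0.1, 0.1]
width: 0.3
```

Run:
```python
from h import *
print(where(),st()[0]["ft_force"],st()[0]["moment"])
```

```text
[-0.6 67.3 -8.2] [-0.3057 -0.1208  0.0856] [ 0.0346  0.0007 -0.0192]
```

Call:
move_arm([
  [255,0.0005,0,0.0009,0],
  [255,0.001,0,0.0017,0],
  [255,0.001,0,0.0017,0],
])

```text
t: 23.6
ee_pos: [553.6, -10.6, 212.4]
orientation: [3.127, 0.301, 0.0]
ft_force: [-1.4, -0.2, 2.7]
width: 0.3
```

Call:
move_arm([
  [255,0.0005,0,0.0009,0],
  [255,0.001,0,0.0017,0],
  [255,0.001,0,0.0017,0],
])

```text
t: 23.85
ee_pos: [554.3, -10.4, 211.3]
orientation: [3.127, 0.301, -0.001]
ft_force: [-4.2, -1.7, 9.7]
width: 0.7
```

Run:
```python
from h import *
print(where(),st()[0]["ft_force"],st()[0]["moment"])
```

```text
[ -0.6  67.6 -11.2] [-4.2431 -1.6538  9.6972] [-0.1164  0.6971 -0.0075]
```

Call:
move_arm([
  [255,0.0005,0,0.0009,0],
  [255,0.001,0,0.0017,0],
  [255,0.001,0,0.0017,0],
])

```text
t: 24.1
ee_pos: [554.8, -10.2, 210.3]
orientation: [3.127, 0.301, -0.002]
ft_force: [-8.9, -1.8, 16.5]
width: 0.2
```

Run:
```python
from h import *
print(where(),st()[0]["ft_force"],st()[0]["moment"])
```

```text
[ -0.7  67.6 -12.4] [-8.9393 -1.7775 16.4696] [-0.2134  1.5299  0.0017]
```

Call:
move_arm([
  [255,-0.018,0.01,-0.034,0],
  [255,-0.027,0.05,-0.046,0],
  [255,-0.027,0.09,-0.046,0],
  [255,-0.015,0.125,-0.027,0],
  [255,-0.004,0.136,-0.008,0],
])

```text
t: 24.52
ee_pos: [579.6, -148.8, 218.3]
orientation: [3.125, 0.296, 0.008]
ft_force: [0.2, 0.5, -0.4]
width: 0.5
```

Call:
move_arm([
  [255,0,0,0,0],
  [255,0.001,0,0.0017,0],
  [255,0.0015,0,0.0026,0],
  [255,0.0015,0,0.0026,0],
])

```text
t: 24.85
ee_pos: [578.8, -143.1, 214.7]
orientation: [-3.127, -0.303, -0.0]
ft_force: [0.3, -0.3, 0.8]
width: 0.6
```

Run:
```python
from h import *
print(where(),st()[0]["ft_force"],st()[0]["moment"])
```

```text
[ -0.  -67.3  -7.6] [ 0.2511 -0.3245  0.7874] [ 0.026  -0.0305 -0.0092]
```

Call:
move_arm([
  [255,0.0005,0,0.0009,0],
  [255,0.001,0,0.0017,0],
  [255,0.001,0,0.0017,0],
])

```text
t: 25.1
ee_pos: [580.1, -143.4, 213.1]
orientation: [3.127, 0.302, 0.001]
ft_force: [-0.5, 0.1, 0.0]
width: 0.4
```

Run:
```python
from h import *
print(where(),st()[0]["ft_force"],st()[0]["moment"])
```

```text
[  0.2 -67.9  -9.6] [-0.4912  0.0861  0.006 ] [-0.0257 -0.0412 -0.0654]
```

Call:
move_arm([
  [255,0.0005,0,0.0009,0],
  [255,0.001,0,0.0017,0],
  [255,0.001,0,0.0017,0],
])

```text
t: 25.35
ee_pos: [581.1, -143.6, 211.3]
orientation: [-3.127, -0.301, -0.001]
ft_force: [-1.2, 1.7, 3.3]
width: 0.7
```

Call:
move_arm([
  [255,0.0005,0,0.0009,0],
  [255,0.001,0,0.0017,0],
  [255,0.001,0,0.0017,0],
])

```text
t: 25.6
ee_pos: [581.8, -143.6, 210.1]
orientation: [-3.127, -0.301, 0.0]
ft_force: [-4.9, 0.7, 9.5]
width: 0.6
```

Run:
```python
from h import *
print(where(),st()[0]["ft_force"],st()[0]["moment"])
```

```text
[  0.2 -68.4 -13. ] [-4.8784  0.6899  9.4791] [0.2166 0.6992 0.0562]
```

Call:
move_arm([
  [255,-0.008,0,-0.014,0],
  [255,-0.038,-0.015,0.002,0],
  [255,-0.062,-0.035,0.015,0],
  [255,-0.065,-0.06,0.024,0],
  [255,-0.065,-0.068,0.028,0],
])

```text
t: 26.02
ee_pos: [501.9, -87.5, 179.7]
orientation: [-3.126, -0.3, 0.006]
ft_force: [-0.6, 0.5, 0.3]
width: 0.2
```

Call:
move_arm([
  [255,0,0,0,0],
  [255,0.0005,0,0.0009,0],
  [255,0.0005,0,0.0009,0],
])

```text
t: 26.27
ee_pos: [507.3, -89.8, 180.8]
orientation: [3.126, 0.301, 0.003]
ft_force: [0.3, -0.1, -0.2]
width: 0.6
```

Run:
```python
from h import *
print(where(),st()[0]["ft_force"],st()[0]["moment"])
```

```text
[-68.9  -1.4  -7. ] [ 0.3195 -0.0697 -0.2069] [ 0.0041 -0.0551 -0.0361]
```

Call:
move_arm([
  [255,0.0005,0,0.0009,0],
  [255,0.001,0,0.0017,0],
  [255,0.001,0,0.0017,0],
])

```text
t: 26.52
ee_pos: [507.2, -89.4, 178.6]
orientation: [3.127, 0.3, 0.001]
ft_force: [0.2, -0.4, -0.3]
width: 0.5
```

Run:
```python
from h import *
print(where(),st()[0]["ft_force"],st()[0]["moment"])
```

```text
[-70.   -1.   -8.9] [ 0.2401 -0.3577 -0.3149] [ 0.0188  0.0021 -0.057 ]
```

Call:
move_arm([
  [255,0.0005,0,0.0009,0],
  [255,0.001,0,0.0017,0],
  [255,0.001,0,0.0017,0],
])

```text
t: 26.77
ee_pos: [507.8, -89.0, 177.0]
orientation: [3.127, 0.301, 0.0]
ft_force: [-0.3, -0.8, 1.3]
width: 0.4
```

Call:
move_arm([
  [255,0.0005,0,0.0009,0],
  [255,0.001,0,0.0017,0],
  [255,0.001,0,0.0017,0],
])

```text
t: 27.02
ee_pos: [508.4, -88.8, 175.6]
orientation: [3.127, 0.301, -0.001]
ft_force: [-2.9, -1.3, 5.8]
width: 0.2
```

Run:
```python
from h import *
print(where(),st()[0]["ft_force"],st()[0]["moment"])
```

```text
[-70.4  -0.6 -12.1] [-2.905  -1.3139  5.8206] [-0.2419  0.5197 -0.0441]
```

Call:
move_arm([
  [255,0.0005,0,0.0009,0],
  [255,0.001,0,0.0017,0],
  [255,0.0015,0,0.0026,0],
  [255,0.0015,0,0.0026,0],
])

```text
t: 27.35
ee_pos: [508.9, -88.6, 174.5]
orientation: [3.127, 0.301, -0.004]
ft_force: [-13.3, -2.2, 26.0]
width: 0.6
```

Run:
```python
from h import *
print(where(),st()[0]["ft_force"],st()[0]["moment"])
```

```text
[-70.4  -0.5 -13.3] [-13.3278  -2.1545  26.0316] [-0.218   2.0919  0.0147]
```

Call:
move_arm([
  [255,-0.02,0,-0.038,0],
  [255,-0.008,0,-0.075,0],
  [255,0.025,0,-0.098,0],
  [255,0.062,0,-0.11,0],
  [255,0.1,0,-0.11,0],
])

```text
t: 27.77
ee_pos: [611.0, -69.2, 287.0]
orientation: [3.126, 0.3, 0.011]
ft_force: [0.9, -0.5, -1.4]
width: 0.2
```

Call:
move_arm([
  [255,0.014,0,0.014,0],
  [255,0.016,0,0.027,0],
  [255,0.017,0,0.035,0],
  [255,0.018,0,0.038,0],
  [255,0.018,0,0.038,0],
])

```text
t: 28.18
ee_pos: [623.9, -65.6, 243.5]
orientation: [-3.126, -0.3, 0.006]
ft_force: [-1.1, 0.2, 0.5]
width: 0.4
```

Call:
move_arm([
  [255,0.0005,0,0.0009,0],
  [255,0.0005,0,0.0009,0],
])

```text
t: 28.35
ee_pos: [624.2, -65.7, 243.4]
orientation: [-3.126, -0.3, 0.005]
ft_force: [-5.3, 1.5, 3.1]
width: 0.2
```

Run:
```python
from h import *
print(where(),st()[0]["ft_force"],st()[0]["moment"])
```

```text
[ 65.8  -0.  -12.5] [-5.3163  1.509   3.0914] [0.2911 0.8987 0.0195]
```

Call:
move_arm([
  [255,0.0005,0,0.0009,0],
  [255,0.001,0,0.0017,0],
  [255,0.001,0,0.0017,0],
])

```text
t: 28.6
ee_pos: [624.4, -65.6, 242.9]
orientation: [-3.126, -0.3, 0.008]
ft_force: [-11.4, 1.8, 12.7]
width: 0.5
```

Run:
```python
from h import *
print(where(),st()[0]["ft_force"],st()[0]["moment"])
```

```text
[ 65.8   0.1 -13. ] [-11.3769   1.8286  12.7479] [0.2661 1.9465 0.0427]
```

Call:
move_arm([
  [255,0.0005,0,0.0009,0],
  [255,0.001,0,0.0017,0],
  [255,0.001,0,0.0017,0],
])

```text
t: 28.85
ee_pos: [624.6, -65.5, 242.7]
orientation: [-3.126, -0.3, 0.009]
ft_force: [-19.2, 1.4, 24.1]
width: 0.1
```

Run:
```python
from h import *
print(where(),st()[0]["ft_force"],st()[0]["moment"])
```

```text
[ 65.8   0.  -13.3] [-19.1922   1.3787  24.0515] [0.2782 3.2063 0.0376]
```

Call:
move_arm([
  [255,-0.008,-0.008,-0.0134,0],
  [255,-0.032,-0.036,0.0,0],
  [255,-0.054,-0.058,0.014,0],
  [255,-0.06,-0.067,0.023,0],
  [255,-0.061,-0.068,0.026,0],
])

```text
t: 29.27
ee_pos: [552.3, -9.2, 212.9]
orientation: [-3.126, -0.302, 0.005]
ft_force: [0.8, 0.6, -0.7]
width: 0.3
```

Call:
move_arm([
  [255,0,0,0,0],
  [255,0.0005,0,0.0009,0],
  [255,0.0005,0,0.0009,0],
])

```text
t: 29.52
ee_pos: [557.6, -10.8, 213.9]
orientation: [3.127, 0.3, 0.003]
ft_force: [0.5, 0.1, -0.4]
width: 0.3
```

Run:
```python
from h import *
print(where(),st()[0]["ft_force"],st()[0]["moment"])
```

```text
[  3.5  66.6 -10.5] [ 0.5323  0.12   -0.402 ] [-0.0196  0.0391  0.0252]
```

Call:
move_arm([
  [255,0.0005,0,0.0009,0],
  [255,0.001,0,0.0017,0],
  [255,0.001,0,0.0017,0],
])

```text
t: 29.77
ee_pos: [558.1, -10.5, 212.5]
orientation: [3.127, 0.3, 0.003]
ft_force: [-0.9, -1.1, 6.4]
width: 0.2
```

Call:
move_arm([
  [255,0.0005,0,0.0009,0],
  [255,0.001,0,0.0017,0],
  [255,0.001,0,0.0017,0],
])

```text
t: 30.02
ee_pos: [558.5, -10.4, 212.0]
orientation: [3.126, 0.3, 0.001]
ft_force: [-7.3, -1.7, 16.9]
width: 0.4
```

Run:
```python
from h import *
print(where(),st()[0]["ft_force"],st()[0]["moment"])
```

```text
[  3.3  66.8 -12.7] [-7.3278 -1.6727 16.9371] [-0.3152  1.1643 -0.0065]
```

Call:
move_arm([
  [255,0.0005,0,0.0009,0],
  [255,0.001,0,0.0017,0],
  [255,0.001,0,0.0017,0],
])

```text
t: 30.27
ee_pos: [558.7, -10.4, 211.7]
orientation: [3.126, 0.3, -0.001]
ft_force: [-15.6, -3.1, 30.9]
width: 0.3
```

Run:
```python
from h import *
print(where(),st()[0]["ft_force"],st()[0]["moment"])
```

```text
[  3.4  66.7 -13. ] [-15.602   -3.0984  30.9424] [-0.4721  2.5214 -0.0233]
```

Call:
move_arm([
  [255,-0.018,0.01,-0.034,0],
  [255,-0.027,0.05,-0.046,0],
  [255,-0.027,0.09,-0.046,0],
  [255,-0.017,0.125,-0.027,0],
  [255,-0.006,0.135,-0.008,0],
])

```text
t: 30.68
ee_pos: [581.0, -148.2, 218.0]
orientation: [3.124, 0.295, 0.009]
ft_force: [0.6, 0.1, -0.5]
width: 0.6
```

Call:
move_arm([
  [255,0,0,0,0],
  [255,0.001,0,0.0017,0],
  [255,0.0015,0,0.0026,0],
  [255,0.0015,0,0.0026,0],
])

```text
t: 31.02
ee_pos: [580.2, -142.1, 214.2]
orientation: [-3.127, -0.302, -0.001]
ft_force: [-0.8, 0.6, -0.3]
width: 0.6
```

Call:
move_arm([
  [255,0.0005,0,0.0009,0],
  [255,0.001,0,0.0017,0],
  [255,0.001,0,0.0017,0],
])

```text
t: 31.27
ee_pos: [581.4, -142.1, 212.5]
orientation: [3.127, 0.302, 0.001]
ft_force: [0.6, 0.5, 0.6]
width: 0.5
```

Run:
```python
from h import *
print(where(),st()[0]["ft_force"],st()[0]["moment"])
```

```text
[  1.3 -66.9 -10.9] [0.582  0.4667 0.6123] [0.004  0.0124 0.1193]
```

Call:
move_arm([
  [255,0.0005,0,0.0009,0],
  [255,0.001,0,0.0017,0],
  [255,0.001,0,0.0017,0],
])

```text
t: 31.52
ee_pos: [582.3, -142.3, 210.7]
orientation: [-3.127, -0.301, -0.0]
ft_force: [-1.6, 1.2, 4.8]
width: 0.6
```

Run:
```python
from h import *
print(where(),st()[0]["ft_force"],st()[0]["moment"])
```

```text
[  1.1 -67.2 -12.9] [-1.6454  1.1904  4.7755] [ 0.234   0.3226 -0.0297]
```

Call:
move_arm([
  [255,0.0005,0,0.0009,0],
  [255,0.001,0,0.0017,0],
  [255,0.0015,0,0.0026,0],
  [255,0.0015,0,0.0026,0],
])

```text
t: 31.85
ee_pos: [582.7, -142.2, 210.1]
orientation: [-3.127, -0.301, 0.003]
ft_force: [-12.0, 0.7, 22.8]
width: 0.0
```

Run:
```python
from h import *
print(where(),st()[0]["ft_force"],st()[0]["moment"])
```

```text
[  1.2 -67.3 -13.6] [-12.0494   0.7048  22.7566] [0.3986 2.0081 0.0657]
```

```bash
cat > sim.py <<'E'
import numpy as np
c,s=np.cos(np.pi/6),.5
X,Y,Z=np.meshgrid(np.linspace(-34,34,69),np.linspace(-6,6,13),np.linspace(4,31,28),indexing="ij"); P=np.stack([X.ravel(),Y.ravel(),Z.ravel()])
def hit(th,u,v,h):
    a=P[0]*np.cos(th)-P[1]*np.sin(th); b=P[0]*np.sin(th)+P[1]*np.cos(th); d=P[2]
    a=a-u;b=b-v;d=d-h   # relative to uphill bottom edge centre
    x=a*c-d*s; z=a*s+d*c
    return bool(np.any((x<=0)&(x>=-20)&(abs(b)<=13.5)&(z>=0)))
def theta(u,v,h,t0=0):
    for t in np.arange(t0,1.6,.01):
        if not hit(t,u,v,h): return t
    return None
if __name__=="__main__":
    h=8
    for u in (-30,-24,-18,-12,-6,0):
        print(u,[(v,theta(u,v,h)) for v in (20,12,6,0,-6,-12,-18,-24,-30)])
E
python3 sim.py
```

```text
-30 [(20, np.float64(0.0)), (12, np.float64(0.45)), (6, np.float64(0.73)), (0, np.float64(0.9500000000000001)), (-6, np.float64(1.1)), (-12, np.float64(1.19)), (-18, np.float64(1.24)), (-24, np.float64(0.0)), (-30, np.float64(0.0))]
-24 [(20, np.float64(0.0)), (12, np.float64(0.73)), (6, np.float64(1.06)), (0, np.float64(1.26)), (-6, np.float64(1.34)), (-12, np.float64(1.4000000000000001)), (-18, np.float64(1.43)), (-24, np.float64(0.0)), (-30, np.float64(0.0))]
-18 [(20, np.float64(0.0)), (12, None), (6, None), (0, None), (-6, None), (-12, None), (-18, None), (-24, np.float64(0.0)), (-30, np.float64(0.0))]
-12 [(20, np.float64(0.0)), (12, None), (6, None), (0, None), (-6, None), (-12, None), (-18, None), (-24, np.float64(0.0)), (-30, np.float64(0.0))]
-6 [(20, np.float64(0.0)), (12, None), (6, None), (0, None), (-6, None), (-12, None), (-18, None), (-24, np.float64(0.0)), (-30, np.float64(0.0))]
0 [(20, np.float64(0.0)), (12, None), (6, None), (0, None), (-6, None), (-12, None), (-18, None), (-24, np.float64(0.0)), (-30, np.float64(0.0))]
```

Call:
move_arm([
  [255,-0.02,0,-0.036,0],
  [255,-0.034,-0.033,-0.036,0],
  [255,-0.045,-0.065,-0.03,0],
  [255,-0.05,-0.09,-0.022,0],
  [255,-0.05,-0.095,-0.022,0],
])

```text
t: 32.27
ee_pos: [513.6, -56.0, 228.5]
orientation: [-3.126, -0.303, 0.005]
ft_force: [-0.4, 1.2, 0.1]
width: 0.4
```

Call:
move_arm([
  [255,0,0,0,0],
])

```text
t: 32.35
ee_pos: [516.0, -57.4, 229.6]
orientation: [-3.127, -0.304, 0.001]
ft_force: [0.3, 0.4, 0.1]
width: 0.4
```

Run:
```python
from h import *
print(where(),st()[0]["ft_force"]); delta(tcp(-31,27,-5))
from fit import *
im=get_image("side");cv2.imwrite("pics/s3.png",im[180:380,260:480].repeat(3,0).repeat(3,1))
for n in ["shutter_grip","lid_top"]:
  for c in ["side","top","wrist"]:
    get_image(c); print(c,n,[(np.round(d["location"],1),round(d["conf"],2)) for d in place_of(c,n) if d["location"][2]>150])
lt=tcp(0,0,-13.2)+10*H-[0,0,14]; print("expect lid_top",lt,"grip",lt+17.5*N)
```

```text
[-31.7  28.8  27.9] [0.323  0.4166 0.0669]
t 32.35 p [516.  -57.4 229.6] F [0.3 0.4 0.1] M [ 0.02  0.05 -0.01] w 0.4 az 0.194 | delta [0.0171 0.0018 0.0281]
side shutter_grip [(array([571.4, -79.5, 215.9]), 0.59)]
top shutter_grip []
wrist shutter_grip [(array([573.7, -80.8, 210.1]), 0.77)]
side lid_top [(array([578.1, -74.2, 197.3]), 0.94)]
top lid_top [(array([577.5, -75.4, 194.9]), 0.58)]
wrist lid_top [(array([579. , -76.8, 195.3]), 0.67)]
expect lid_top [578.4787 -74.5406 195.8685] grip [569.8895 -76.2103 211.0239]
```

View pics/s3.png

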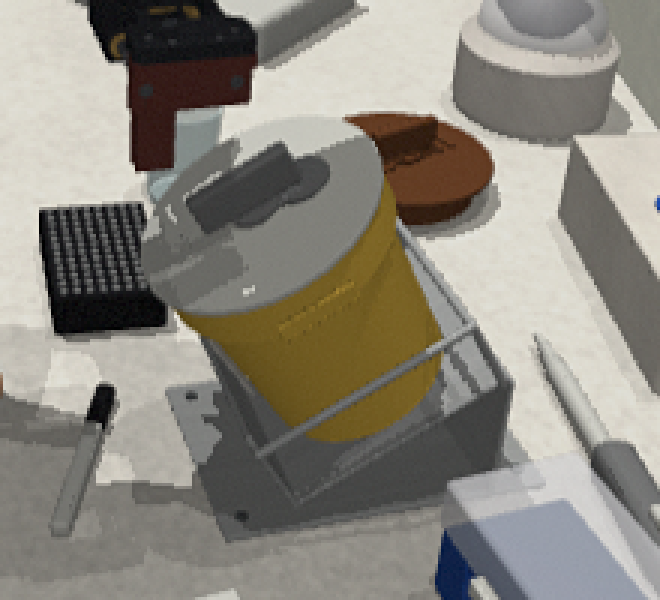

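The side picture shows the flange down on the tub rim, with the finger at crop (152,150) on the far (+v) side of the bar. All three lid_top readings agree with the touch model to about 2 mm. Next I lower the finger beside the bar.

Call:
move_arm([
  [255,0.006,0,0.01,0],
  [255,0.012,0,0.02,0],
  [255,0.015,0,0.026,0],
  [255,0.0165,0,0.0285,0],
  [255,0.0165,0,0.0285,0],
])

```text
t: 33.42
ee_pos: [532.5, -55.1, 199.8]
orientation: [-3.127, -0.301, 0.003]
ft_force: [0.2, 0.3, 0.1]
width: 0.6
```

Run:
```python
from h import *
print(where(),st()[0]["ft_force"]); delta(tcp(-31,27,-5))
```

```text
[-32.3  27.9  -6.2] [0.2011 0.344  0.0849]
t 33.42 p [532.5 -55.1 199.8] F [0.2 0.3 0.1] M [-0.03  0.03 -0.  ] w 0.6 az 0.192 | delta [ 0.0005  0.0009 -0.0017]
```

Call:
move_arm([
  [255,0.0005,0.004,-0.001,0],
  [255,0.0005,0.008,-0.001,0],
  [255,0.0005,0.012,-0.001,0],
  [255,0.0005,0.016,-0.001,0],
  [255,0.0005,0.02,-0.001,0],
])

```text
t: 33.83
ee_pos: [536.3, -74.2, 202.2]
orientation: [-3.125, -0.299, 0.002]
ft_force: [-2.1, 7.3, 0.4]
width: 0.3
```

Call:
move_arm([
  [255,0,0.004,0,0],
  [255,0,0.008,0,0],
  [255,0,0.012,0,0],
  [255,0,0.012,0,0],
])

```text
t: 34.17
ee_pos: [539.6, -87.6, 202.5]
orientation: [3.126, 0.3, 0.001]
ft_force: [0.2, 0.8, 1.0]
width: 0.6
```

Run:
```python
from h import *
print(where(),st()[0]["ft_force"],st()[0]["moment"])
from fit import *
im=get_image("side");cv2.imwrite("pics/s4.png",im[180:380,260:480].repeat(3,0).repeat(3,1))
```

```text
[-30.2  -5.5  -4.3] [0.1713 0.8291 1.0192] [ 0.0061 -0.0041  0.0187]
```

View pics/s4.png

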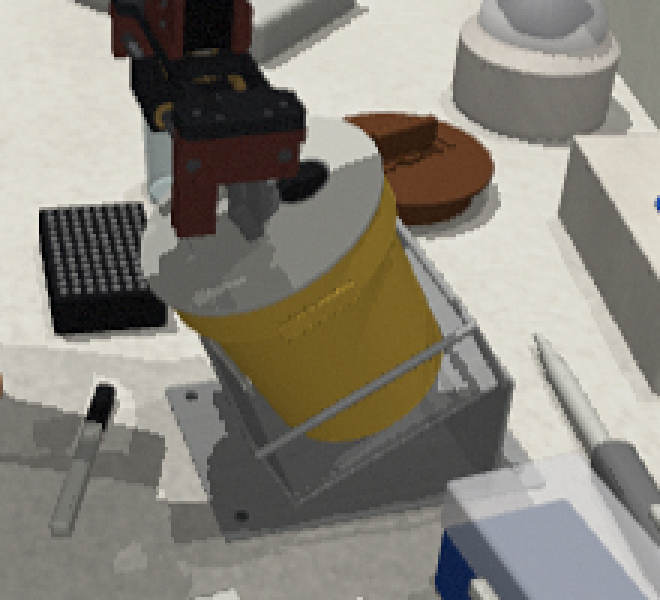

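The bar has swung, the black drop hole shows at crop (303,182), and the force has dropped. I back off downhill, then go up.

Call:
move_arm([
  [255,-0.015,0,0,0],
  [255,-0.035,0,-0.005,0],
  [255,-0.05,0,-0.035,0],
  [255,-0.06,0,-0.07,0],
  [255,-0.065,0,-0.105,0],
])

```text
t: 34.63
ee_pos: [473.5, -99.2, 307.8]
orientation: [-3.127, -0.3, 0.004]
ft_force: [0.8, 0.6, 0.3]
width: 0.4
```

Call:
move_arm([
  [255,0.01,0,-0.03,0],
  [255,0.02,0,-0.045,0],
  [255,0.02,0,-0.045,0],
  [255,0.02,0,-0.045,0],
])

```text
t: 34.97
ee_pos: [495.3, -95.4, 352.5]
orientation: [3.126, 0.301, 0.002]
ft_force: [0.9, -0.1, -0.4]
width: 0.3
```

Run:
```python
from fit import *
print(where(),st()[0]["ft_force"],st()[0]["t"])
for c in ["side","wrist"]: lidfit((578.5,-74.5,196),names=(c,))
lidfit((578.5,-74.5,196),names=("side","wrist"))
cv2.imwrite("pics/w5.png",get_image("wrist"))
im=get_image("side");cv2.imwrite("pics/s5.png",im[180:380,260:480].repeat(3,0).repeat(3,1))
```

```text
[  5.9  -4.6 148.1] [ 0.8864 -0.0736 -0.362 ] 34.9667
top centre [579.5 -74.  197.1] n [-0.5023 -0.0777  0.8612] tilt deg 30.55 az 0.153 {'side': 0.33}
top centre [579.  -74.5 193.7] n [-0.5056 -0.0893  0.8582] tilt deg 30.89 az 0.175 {'wrist': 0.4}
top centre [578.1 -74.5 195.7] n [-0.5016 -0.0797  0.8614] tilt deg 30.52 az 0.158 {'side': 0.8, 'wrist': 0.57}
```

View pics/w5.png

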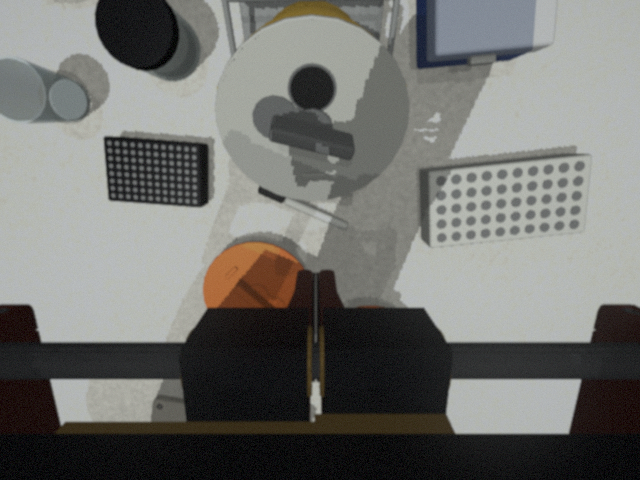

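View pics/s5.png

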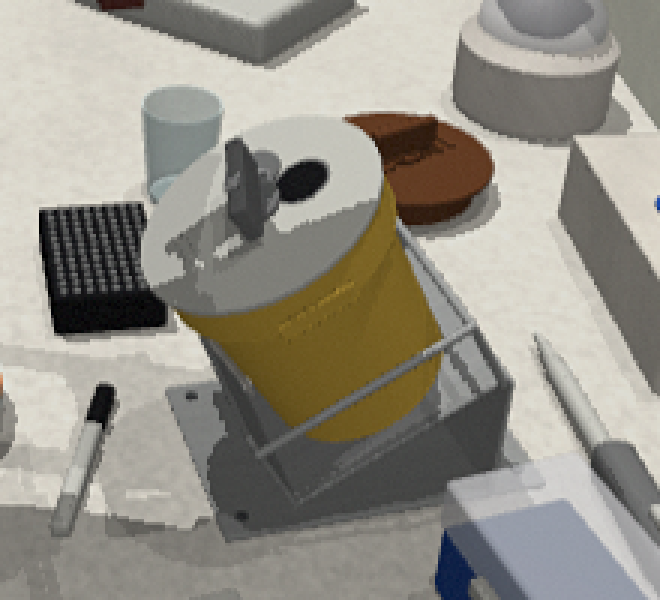

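Run:
```python
from fit import *
C=cams(); lt=np.array([578.5,-74.5,195.9])
for th in (1.1,1.2,1.3,1.4):
    d=np.cos(th)*EU+np.sin(th)*EV
    P=np.array([lt+31*N+34*d,lt+31*N-34*d,lt+31*d+4*N])
    q=[proj(C[c],P) for c in ("wrist","side")]
    q[1]=(q[1]-[260,180])*3
    a=q[0][1]-q[0][0]
    print(th,q[0].round(0).tolist(),q[1].round(0).tolist(),"slope",(a[1]/a[0]).round(3))
```

```text
1.1 [[270.0, 128.0], [349.0, 163.0], [277.0, 113.0]] [[239.0, 134.0], [222.0, 214.0], [257.0, 169.0]] slope 0.452
1.2 [[269.0, 132.0], [351.0, 160.0], [276.0, 116.0]] [[233.0, 136.0], [228.0, 212.0], [252.0, 170.0]] slope 0.345
1.3 [[268.0, 136.0], [353.0, 156.0], [275.0, 120.0]] [[228.0, 138.0], [233.0, 210.0], [248.0, 172.0]] slope 0.247
1.4 [[267.0, 140.0], [354.0, 153.0], [274.0, 123.0]] [[223.0, 140.0], [239.0, 208.0], [243.0, 174.0]] slope 0.153
```

```bash
python3 -c "
from workcell import *
print(get_obs()['ft_force'],get_obs()['t']); print(close_job())"
```

```text
[ 0.33674432 -0.03063968 -1.03985945] 35.4667
the job is handed in; nothing more can be done
None
```

I pressed the lid home and turned the shutter one click anticlockwise, so the drop hole is open. The job was handed in at 35.5 s. It reported no verdict, so the result rests on my own checks below.

**Lid:** I pressed the rim in small steps with the closed fingers, on the low, high, left and right sides in turn. All four points ended on a hard stop at 26–35 N, within 0.6 mm of one plane. The finger touches showed side-to-side differences of about 4 mm at most, well under the 14 mm limit.

**Shutter:** I pushed the lower end of the bar sideways until it snapped over. In the side picture the bar lies where my model puts it at 1.3 rad. In the wrist picture its edge slopes, read by eye, only roughly bracket that, but the open hole shows clearly. I then backed the arm off, and the contact force read about zero.

**Disagreements:**
- **Lid tilt:** The final camera fits put the lid's lean at 30.5–30.9° and its heading at 0.15–0.18 rad, against my assumed 30° and 0.192 rad. The fits varied by about that much throughout, so I trusted the touches, which showed the lid seated square.
- **Mid-job side fits:** While the lid was going in, side-camera fits read up to 3.6° off square. Some of those had the finger in view.

**Bystanders:** The arm touched nothing but the lid and shutter, as far as the forces and pictures show. The nearby things stood where they were in the last pictures, judged by eye.

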